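Find the dense kiln shelf by weight and stand it in the rack

ROBOT

A 7-joint arm with a two-finger parallel gripper is mounted at the origin on the work surface. World frame = base frame: x ahead of the robot, y to its left, z up, the work surface at z = 0. Lengths are in m, angles in degrees, forces in N, time in s.
With the tool pointing down it reaches from about 0.425 to 0.875 m from the base axis. Payload 4.7 kg.
Tool frame: the origin (TCP) lies on the centre line of the jaws, within the pads' length; the fingertips stand 17 mm ahead of it and the grasp point (between the pads) lies 2 mm behind it; z points along the fingers, y is the line along which they close (so a half turn about z gives the same grasp; the last joint's range is limited). The gripper opens to 87 mm and grips with 3 to 60 N. Pads are 19 mm wide; open, the fingers measure 117 mm over their backs; the gripper's body (75 mm by 190 mm) begins 51 mm behind the grasp point.
Start: joints at [-64.968, 18.392, -4.016, 83.108, 1.295, 78.541, -3.26], TCP at [0.267, 0.593, 0.24] pointing down, gripper open.
Joint ranges: [-163.93, 163.93], [-17.29, 119.83], [-79.2, 71.16], [3.27, 140.29], [-89.18, 269.18], [5.43, 117.66], [-154.24, 154.24]. Speed limits (degrees/s): [147.25, 147.25, 180, 180, 180, 180, 180].

INTERFACE

Orientations are given as [roll, pitch, yaw] about the fixed x, y, z axes, in that order (R = Rz(yaw) Ry(pitch) Rx(roll)).
In Python, from cell import env, read_camera gives the robot as it stands.
- The arm moves only by the shell command python3 -m jog 'ROWS' [FORCE]. ROWS is JSON, a list of rows, each a list of 5 numbers: the opening, from 0 (shut) to 1 (fully open), then the shift along the tool's x, y, z each as a share of 0.02 m, from -1 to 1, then the turn about the tool's z as a share of 45 degrees, from -1 to 1. In form: [[gripper, x, y, z, yaw], ...]. A call has 1 to 12 rows; each row shifts and turns the commanded pose from where the row before left it, along the tool's axes as they then stand; what a row does not reach is not made up. A row lasts 1/12 s, in which the tool goes at most 41.7 mm and 7.16 degrees, less where a joint would pass 70% of its speed; a pose out of reach is approached as far as the arm can. A call with a number of a shift or a turn outside -1 to 1 is refused whole. A call with a gripper value outside its range is refused whole. The fingers move at their own pace and stop on an object; FORCE is the grip in N (left out, the last holds). Time passes only in rows, so rows that do not move let the fingers close. It gives the time, the measured TCP pose, the force, the opening and the grip force at its end, in the units of the state.
- env.get_obs(): the state, without advancing time (a new reading comes with each control period).
- read_camera(name): name is "scene" or "top" or "wrist"; returns a dict with "color" (400x640x3 uint8, red, green, blue), "range_z" (400x640 float32, m along the optical axis (not along the pixel's ray), 0 where there is no reading), "mtx" (3x3 intrinsics, pixels), "world_from_camera" (4x4, takes a point from camera to world coordinates); the wrist camera has in their place "T_tool_cam" (4x4, takes a point from camera to tool coordinates, whose origin is the TCP and whose axes are the flange's). Camera axes: x right, y down, z forward; pixel columns grow to the right and rows downward; lengths in m; the calibration is good to about 2 mm. The wrist camera is an equidistant fisheye: a pixel r from the principal point sees the ray r / f radians off the axis. A picture is of the moment at which its call begins: read the wrist's pose just before it.
- env.sign_off(): hands the job in; it is judged then, once.
The state is a dict: "time_s": time; "qpos": joint angles; "joint_velocities": joint speeds; "effort": joint torques, N m; "tool_pos": TCP position; "tool_rot": TCP orientation; "force": force on the tool from outside, world axes, zero at the start; "wrist_torque": the same for the moment, N m; "grip_width": finger opening in m; "grasp_force": force on a finger pad.
Only numpy, scipy, OpenCV 4.12 (cv2) and the standard library are available. Lean on these libraries where they do the work, as an engineer would, in place of code of your own. Each camera call takes 0.05 s, during which the arm holds its last target. There are 200 camera calls.

TASK

Three kiln shelves on the glassworker's bench look alike, but one is dense and clearly heavier: lift them one after another until you feel which it is, and leave the two light ones lying flat on the bench. Lay the heavy one lengthwise on the sloping rest, its end against the lip, and let go; then take it again by its upper end, across its thickness, lift it off upright and lower it gently, on end, fully home into the middle slot of the three-slot rack, not sticking out past the rack's ends. Do not disturb the jar, the pot or the paddle.

Things in the scene. Friction and masses are not known exactly. Their poses are not given: they have to be found in the camera images.
- shelf_a: flat cream kiln shelf (ceramic slab), 140 x 60 x 14 mm, lying flat on the bench at the start. Origin at the centre of the slab, x along its 140 mm length, y along its 60 mm width, z through its thickness. It looks just like the other two; one of the three, any of them, is dense (0.33 to 0.5 kg), the others porous (0.10 to 0.16 kg), and only the weight tells which.
- shelf_b: flat cream kiln shelf (ceramic slab), 140 x 60 x 14 mm, lying flat on the bench at the start. Origin at the centre of the slab, x along its 140 mm length, y along its 60 mm width, z through its thickness. It looks just like the other two; one of the three, any of them, is dense (0.33 to 0.5 kg), the others porous (0.10 to 0.16 kg), and only the weight tells which.
- shelf_c: flat cream kiln shelf (ceramic slab), 140 x 60 x 14 mm, lying flat on the bench at the start. Origin at the centre of the slab, x along its 140 mm length, y along its 60 mm width, z through its thickness. It looks just like the other two; one of the three, any of them, is dense (0.33 to 0.5 kg), the others porous (0.10 to 0.16 kg), and only the weight tells which.
- rest: steel sloping rest fixed to the bench, base 90 x 130 x 6 mm; origin at bench level, z up. Its slope, 40 mm wide and 85 mm long, rises at 45 degrees towards the rest's +y; at the low end a 60 mm wide lip stands 14 mm out square from the slope. A shelf laid lengthwise up the slope overhangs it by 55 mm at its upper end and 10 mm at either side.
- rest_corner (a point): the middle of the inner corner between the rest's slope and its lip, 32 mm above the bench and 50 mm from the rest's origin towards its -y; axes as the rest's. A shelf in place has the middle of its lower end edge here, and its centre 70 mm up the slope and 7 mm square out from it.
- rack: steel rack fixed to the bench: base 100 x 100 x 10 mm and four dividers 6 mm thick, 100 mm long, tops 55 mm above the bench. Between them three slots run along the rack's x, 20 mm wide, 26 mm apart, 45 mm deep. A small fixed tile, top 70 mm above the bench, stands in the slot on the +y side. Origin under the centre of the base, z up.
- slot_floor (a point): the centre of the floor of the rack's middle slot, 10 mm above the bench; axes as the rack's (x along the slot, y across it, z up).
- jar: bystander: glass jar, 72 mm across, 100 mm tall, with coloured glass rods up to 200 mm high. Origin under its centre.
- pot: bystander: terracotta pot, 80 mm across, 85 mm tall. Origin under its centre.
- paddle: bystander: black graphite paddle, pad 80 x 55 x 12 mm with a wooden handle towards its -x, 180 mm long in all, lying flat. Origin on the bench, 10 mm from the pad's handle edge.

How it is judged (in metres and radians):
On the way, in this order (a step that is already met when the one before it is completed fails the run):
1. the heavy shelf lies on the slope of the rest, let go and still (((contact force between the fingers and shelf_a below 0.1 N and contact force between shelf_a and rest above 2.6 N and linear speed of shelf_a below 0.03 m/s and angle between the z axis of shelf_a and the z axis of slot_floor, either way round between 0.6 and 0.97 rad and horizontal distance between shelf_a and rest below 0.04 m) or (contact force between the fingers and shelf_b below 0.1 N and contact force between shelf_b and rest above 2.6 N and linear speed of shelf_b below 0.03 m/s and angle between the z axis of shelf_b and the z axis of slot_floor, either way round between 0.6 and 0.97 rad and horizontal distance between shelf_b and rest below 0.04 m) or (contact force between the fingers and shelf_c below 0.1 N and contact force between shelf_c and rest above 2.6 N and linear speed of shelf_c below 0.03 m/s and angle between the z axis of shelf_c and the z axis of slot_floor, either way round between 0.6 and 0.97 rad and horizontal distance between shelf_c and rest below 0.04 m))), for 0.2 s.
2. the shelf is held upright in the gripper, higher than the slots (((contact force between the fingers and shelf_a above 0.5 N and z of shelf_a in the frame of slot_floor above 0.115 m and angle between the x axis of shelf_a and the z axis of slot_floor, either way round below 0.3 rad) or (contact force between the fingers and shelf_b above 0.5 N and z of shelf_b in the frame of slot_floor above 0.115 m and angle between the x axis of shelf_b and the z axis of slot_floor, either way round below 0.3 rad) or (contact force between the fingers and shelf_c above 0.5 N and z of shelf_c in the frame of slot_floor above 0.115 m and angle between the x axis of shelf_c and the z axis of slot_floor, either way round below 0.3 rad))), for 0.1 s.
At the end, for the whole second after the job is handed in: the heavy shelf stands on end in the middle slot, its weight on the slot's floor (its centre 62 to 75 mm above the floor, within 12 mm across and 22 mm along the slot of the slot's middle, within 0.2 rad of upright), at rest; the two light shelves lie flat on the bench at rest (((z of shelf_a in the frame of slot_floor between 0.062 and 0.075 m and y of shelf_a in the frame of slot_floor between -0.012 and 0.012 m and x of shelf_a in the frame of slot_floor between -0.022 and 0.022 m and angle between the x axis of shelf_a and the z axis of slot_floor, either way round below 0.2 rad and linear speed of each of shelf_a, shelf_b, shelf_c below 0.02 m/s and contact force between shelf_a and rack above 2.5 N and height (world z) of shelf_b between 0.003 and 0.012 m and angle between the z axis of each of shelf_b, shelf_c and the z axis of slot_floor, either way round below 0.1 rad and height (world z) of shelf_c between 0.003 and 0.012 m) or (z of shelf_b in the frame of slot_floor between 0.062 and 0.075 m and y of shelf_b in the frame of slot_floor between -0.012 and 0.012 m and x of shelf_b in the frame of slot_floor between -0.022 and 0.022 m and angle between the x axis of shelf_b and the z axis of slot_floor, either way round below 0.2 rad and linear speed of each of shelf_b, shelf_a, shelf_c below 0.02 m/s and contact force between shelf_b and rack above 2.5 N and height (world z) of shelf_a between 0.003 and 0.012 m and angle between the z axis of each of shelf_a, shelf_c and the z axis of slot_floor, either way round below 0.1 rad and height (world z) of shelf_c between 0.003 and 0.012 m) or (z of shelf_c in the frame of slot_floor between 0.062 and 0.075 m and y of shelf_c in the frame of slot_floor between -0.012 and 0.012 m and x of shelf_c in the frame of slot_floor between -0.022 and 0.022 m and angle between the x axis of shelf_c and the z axis of slot_floor, either way round below 0.2 rad and linear speed of each of shelf_c, shelf_a, shelf_b below 0.02 m/s and contact force between shelf_c and rack above 2.5 N and height (world z) of shelf_a between 0.003 and 0.012 m and angle between the z axis of each of shelf_a, shelf_b and the z axis of slot_floor, either way round below 0.1 rad and height (world z) of shelf_b between 0.003 and 0.012 m))); the robot touches nothing.
It fails at once if the jar is disturbed (moved by more than 30 mm) (distance of jar from where it was at the start of the episode above 0.03 m).
It fails at once if the pot is disturbed (moved by more than 30 mm) (distance of pot from where it was at the start of the episode above 0.03 m).
It fails at once if the paddle is disturbed (moved by more than 30 mm) (distance of paddle from where it was at the start of the episode above 0.03 m).
It fails at once if a shelf is dropped into the rack (over 0.5 m/s within the slot) ((horizontal distance between shelf_a and slot_floor below 0.03 m and z of shelf_a in the frame of slot_floor below 0.11 m and linear speed of shelf_a above 0.5 m/s) or (horizontal distance between shelf_b and slot_floor below 0.03 m and z of shelf_b in the frame of slot_floor below 0.11 m and linear speed of shelf_b above 0.5 m/s) or (horizontal distance between shelf_c and slot_floor below 0.03 m and z of shelf_c in the frame of slot_floor below 0.11 m and linear speed of shelf_c above 0.5 m/s)).
It also fails if it takes over 72 s, if anything falls off the work surface, if the arm or the gripper's body presses on something with over 40 N, if the wrist force passes 120 N, or if a joint passes its speed limit or range.

## Working session

There is one attempt and no reset: what is moved stays moved. The work goes in short steps, Python scripts to look and compute and a shell command to move; the robot and the scene stay as the last step left them, time stands still between calls to the robot, and variables do not carry over. Pictures are saved under pics/ and viewed, at most 10 in all, crops included, and the job is handed in when it is done.

```bash
mkdir -p pics; ls
cat > h.py <<'E'
import numpy as np,cv2
from cell import env,read_camera
def cloud(n):
    c=read_camera(n);z=c["range_z"];K=c["mtx"];v,u=np.mgrid[:400,:640]
    P=np.stack([(u-K[0,2])/K[0,0]*z,(v-K[1,2])/K[1,1]*z,z],-1)
    T=c["world_from_camera"];W=P@T[:3,:3].T+T[:3,3];W[z==0]=np.nan
    return c["color"],W
E
python3 - <<'E'
from h import *
o=env.get_obs();print({k:np.round(v,3) for k,v in o.items()})
for n in("top","scene"):
    c,W=cloud(n);cv2.imwrite(f"pics/{n}0.png",c[...,::-1]);np.savez(f"{n}0.npz",c=c,W=W)
    print(n,read_camera(n)["world_from_camera"].round(3).tolist())
E
```

```text
pics
{'time_s': np.float64(0.0), 'qpos': array([-64.966,  18.438,  -4.016,  83.175,   1.296,  78.542,  -3.26 ]), 'joint_velocities': array([ 0.081, -0.053, -0.059, -0.031, -0.032,  0.088,  0.061]), 'effort': array([ 1.0000e-03, -4.9129e+01, -4.0400e-01, -3.1252e+01, -6.4000e-02,
        4.4000e-02,  0.0000e+00]), 'tool_pos': array([0.267, 0.592, 0.238]), 'tool_rot': array([-1.79890e+02,  7.00000e-03,  1.55777e+02]), 'force': array([ 0.592,  0.208, -1.112]), 'wrist_torque': array([ 0.026,  0.012, -0.021]), 'grasp_force': np.float64(0.0), 'grip_width': np.float64(0.087)}
top [[-0.027, -0.989, 0.148, 0.437], [-1.0, 0.027, -0.002, -0.041], [-0.002, -0.148, -0.989, 1.196], [0.0, 0.0, 0.0, 1.0]]
scene [[0.483, 0.601, -0.637, 1.384], [0.876, -0.323, 0.359, -0.477], [0.01, -0.731, -0.682, 0.906], [0.0, 0.0, 0.0, 1.0]]
```

View pics/top0.png

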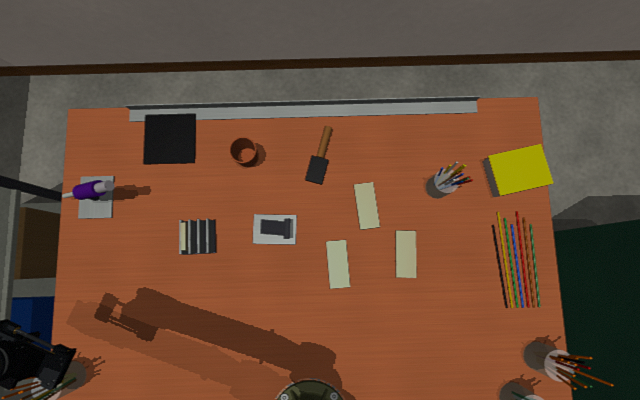

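View pics/scene0.png

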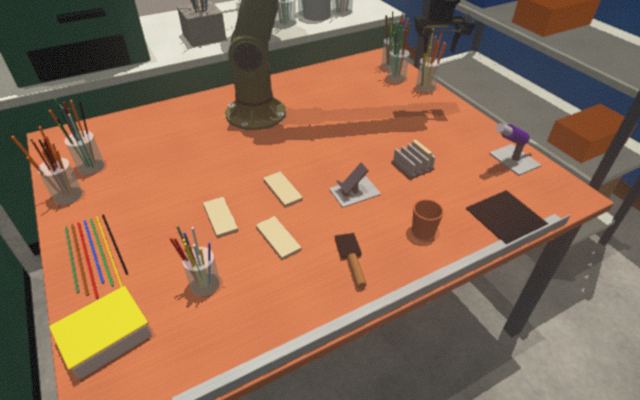

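Run:
```python
from h import *
d=np.load("top0.npz");c,W=d["c"].astype(int),d["W"]
# bench height sanity
print("bench",np.nanmedian(W[300:340,220:240,2]) , np.nanmedian(W[140:160,400:420,2]))
def rect(m,name):
    m=cv2.morphologyEx(m.astype(np.uint8),cv2.MORPH_OPEN,np.ones((3,3)))
    n,l,s,_=cv2.connectedComponentsWithStats(m)
    for i in range(1,n):
        if s[i,4]<60: continue
        p=W[l==i];p=p[~np.isnan(p[:,0])]
        r=cv2.minAreaRect((p[:,:2]*1000).astype(np.float32))
        print(name,s[i,:5],"c",np.round(r[0],1),"size",np.round(r[1],1),"ang",round(r[2],1),"z",np.round(np.percentile(p[:,2],[5,50,95]),4))
R,G,B=c[...,0],c[...,1],c[...,2]
roi=np.zeros(R.shape,bool);roi[100:310,170:480]=1
rect(roi&(R>150)&(G>140)&(B>100),"cream/white")
Z=W[...,2]
rr=np.zeros(R.shape,bool);rr[210:250,245:305]=1
rect(rr&(Z>0.003)&(Z<0.5),"restall");rect(rr&(Z>0.012),"rest hi")
rr=np.zeros(R.shape,bool);rr[212:262,170:225]=1
rect(rr&(Z>0.004),"rackall");rect(rr&(Z>0.045)&(Z<0.06),"div");rect(rr&(Z>0.063),"tile")
rr=np.zeros(R.shape,bool);rr[100:200,220:480]=1
rect(rr&(Z>0.006)&(Z<.3),"byst")
# rest height map
for y in range(210,250,3): print(y,(Z[y,250:300:3]*1000).round().astype(int))
```

```text
bench 0.0011940101992095054 0.0015568436047188605
cream/white [355 183  24  46 820] c [ 611.6 -187.4] size [137.9  55.2] ang 5.9 z [0.0119 0.0154 0.0191]
cream/white [258 215  38   6 145] c [581.7  85.6] size [112.3  16. ] ang 88.6 z [0.0042 0.0077 0.0126]
cream/white [181 223   4  27 108] c [528.4 348.1] size [74.  11.1] ang 0.6 z [0.0682 0.0711 0.0739]
cream/white [254 227  41  17 351] c [526.   93.9] size [124.4  46.5] ang 83.4 z [0.0036 0.0072 0.0109]
cream/white [397 231  19  47 870] c [ 462.4 -298.1] size [ 55.5 136.2] ang 86.7 z [0.0118 0.0155 0.019 ]
cream/white [327 240  22  48 883] c [438.8 -94.3] size [137.9  55.6] ang 3.2 z [0.012  0.0155 0.0194]
restall [ 252  214   44   31 1223] c [547.6  95.1] size [130.   91.4] ang 88.4 z [0.0046 0.0094 0.0872]
rest hi [260 218  30  21 466] c [545.6  84.8] size [58.7 79. ] ang 0.3 z [0.0345 0.0579 0.0913]
rackall [ 179  219   37   36 1228] c [531.2 323.6] size [103.8 102.6] ang 1.2 z [0.0088 0.0421 0.0711]
div [197 220   3  25  75] c [540.2 308.8] size [70.5  6. ] ang 1.6 z [0.0488 0.0551 0.0588]
tile [180 222   6  28 164] c [530.  34
[... 724 characters left out ...]
  2  3  0  0 -3]
216 [ 5  3  5  9  8 13  5 10  8  7  4  9  7 10  2  8 -2]
219 [ 3  2 10  6 92  8  7  9  6  9  7  9 34 43  7  4  3]
222 [-4  6  9  6 89 89 79 70 58 59 47 35 35 40 11  9  8]
225 [ 2 10  7  9 94 82 75 69 64 51 46 40 37 44  4  9  2]
228 [ 2  9  9  7 91 86 74 67 61 50 42 38 37 39  5 10  0]
231 [ 4  5 12  6 92 86 77 65 65 54 48 38 42 44  4  6  2]
234 [ 2  8  7  9  5  7 11 58 61 52 42 38 39 41  7 11  0]
237 [-2  8  2  6  7  5 11  8  8  4  8 30 35 38  6  1  2]
240 [ 4  4 11  8  3  6  9  8 10  9  7  7  6  7  8  5  3]
243 [ 6  7  5  6  5  6  8  6 10  8  6 10 10  5  6  7  1]
246 [ 4  0  0 -1  1  2  5 -1  0  2  2  2  1 -3  4  2  0]
249 [ 0  3  1  0  4  3 -1  0  1  0  1  4 -2  5 -1  2 -1]
```

```bash
J="python3 -m jog"
python3 -m jog '[[1,0,0,0,-0.152],[1,0,0,0,-0.152],[1,0,0,0,-0.152],[1,0,0,0,-0.152],[1,-1,-1,0,0],[1,-1,-1,0,0],[1,-1,-1,0,0],[1,-1,-1,0,0],[1,-1,-1,0,0],[1,-1,-1,0,0],[1,-1,-1,0,0],[1,-1,-1,0,0]]' 20
python3 -m jog '[[1,-1,-1,0,0],[1,0,-1,0,0],[1,0,-1,0,0],[1,0,-1,0,0],[1,0,-1,0,0],[1,0,-1,0,0],[1,0,-1,0,0],[1,0,-1,0,0],[1,0,-1,0,0],[1,0,-1,0,0],[1,0,-1,0,0],[1,0,-1,0,0]]'
python3 -m jog '[[1,0,-1,0,0],[1,0,-1,0,0],[1,0,-1,0,0],[1,0,-1,0,0],[1,0,-1,0,0],[1,0,-1,0,0],[1,0,-1,0,0],[1,0,-1,0,0],[1,0,-1,0,0],[1,0.5,-1,0,0],[1,0.5,-1,0,0],[1,0.5,-1,0,0]]'
```

```text
time_s: 1.2
tool_pos: [0.4361, 0.4406, 0.2394]
tool_rot: [-180.0, -0.0, -176.9]
force: [0.5, -0.0, -0.9]
grip_width: 0.0868
grasp_force: 0.0
time_s: 2.2
tool_pos: [0.4682, 0.2022, 0.2395]
tool_rot: [180.0, -0.0, -176.9]
force: [1.2, -0.1, -0.1]
grip_width: 0.0873
grasp_force: 0.0
time_s: 3.2
tool_pos: [0.451, -0.0391, 0.2394]
tool_rot: [180.0, -0.0, -176.9]
force: [0.6, -0.5, -0.8]
grip_width: 0.087
grasp_force: 0.0
```

```bash
python3 -m jog '[[1,0.4,-1,0.5,0],[1,0.35,-1,0.5,0],[1,0,-0.7,0.8,0],[1,0,0,1,0],[1,0,0,1,0],[1,0,0,1,0],[1,0,0,1,0],[1,0,0,1,0],[1,0,0,1,0],[1,0,0,1,0],[1,0,0,1,0],[1,0,0,0.6,0]]' 20
python3 -m jog '[[1,0,0,0.25,0],[1,0,0,0.2,0],[1,0,0,0,0],[0.4,0,0,0,0],[0.4,0,0,0,0],[0.4,0,0,0,0],[0.4,0,0,0,0],[0.4,0,0,0,0],[0.4,0,0,0,0]]'
python3 - <<'E'
from h import *
c=read_camera("wrist");cv2.imwrite("pics/w1.png",c["color"][...,::-1]);print(c["T_tool_cam"].round(3).tolist(),c["mtx"].round(1).tolist())
E
```

```text
time_s: 4.2
tool_pos: [0.4382, -0.0927, 0.0297]
tool_rot: [180.0, -0.1, -176.9]
force: [-0.3, -0.4, 0.8]
grip_width: 0.0871
grasp_force: 0.0
time_s: 4.95
tool_pos: [0.4398, -0.0928, 0.0229]
tool_rot: [180.0, 0.0, -176.9]
force: [-0.3, 0.1, 2.7]
grip_width: 0.0596
grasp_force: 20.0
[[0.0, -0.953, -0.304, 0.083], [1.0, 0.0, 0.0, 0.001], [-0.0, -0.304, 0.953, -0.144], [0.0, 0.0, 0.0, 1.0]] [[309.7, 0.0, 315.6], [0.0, 309.7, 204.5], [0.0, 0.0, 1.0]]
```

View pics/w1.png

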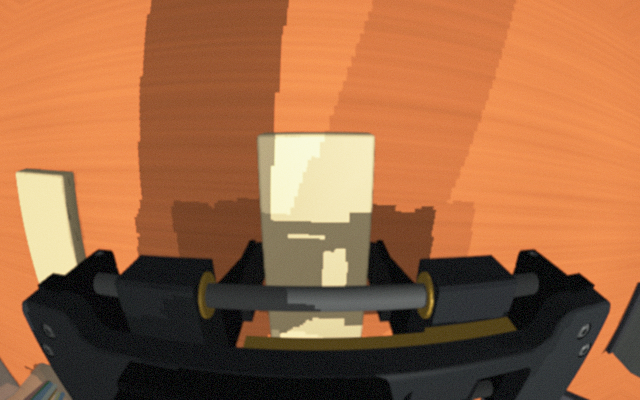

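```bash
python3 -m jog '[[0.4,0,0,-0.5,0],[0.4,0,0,-0.7,0],[0.4,0,0,-0.8,0],[0.4,0,0,0,0],[0.4,0,0,0,0],[0.4,0,0,0,0],[0.4,0,0,0,0],[0.4,0,0,0,0]]' 25
python3 -m jog '[[0.4,0,0,0,0]]'
python3 -m jog '[[0.4,0,0,0,0]]'
python3 -m jog '[[0.4,0,0,0,0]]'
```

```text
time_s: 5.67
tool_pos: [0.4387, -0.0927, 0.0617]
tool_rot: [180.0, -0.1, -176.9]
force: [0.1, -1.5, -2.2]
grip_width: 0.0596
grasp_force: 25.0
time_s: 5.75
tool_pos: [0.4389, -0.0928, 0.0619]
tool_rot: [-180.0, -0.1, -176.9]
force: [1.1, -0.4, -0.9]
grip_width: 0.0596
grasp_force: 25.0
time_s: 5.83
tool_pos: [0.4392, -0.0928, 0.0621]
tool_rot: [-180.0, -0.1, -176.9]
force: [0.2, -0.2, -1.3]
grip_width: 0.0598
grasp_force: 25.0
time_s: 5.92
tool_pos: [0.4393, -0.0928, 0.0623]
tool_rot: [-180.0, -0.0, -176.9]
force: [-0.6, 0.0, -1.7]
grip_width: 0.0599
grasp_force: 25.0
```

```bash
python3 -m jog '[[0.4,0,0,0.8,0],[0.4,0,0,0.7,0],[0.4,0,0,0.3,0],[0.4,0,0,0.17,0],[0.4,0,0,0,0],[1,0,0,0,0],[1,0,0,0,0],[1,0,0,0,0],[1,0,0,-1,0],[1,0,0,-1,-0.062],[1,-1,-0.7,-1,0],[1,-1,-0.7,0,0]]' 25
python3 -m jog '[[1,-1,-0.7,0,0],[1,-1,-0.7,0,0],[1,-1,-0.7,0,0],[1,-1,-0.7,0,0],[1,-1,-0.7,0,0],[1,-1,-0.69,0,0],[1,-0.1,0,0.8,0],[1,0,0,0.8,0],[1,0,0,0.6,0],[1,0,0,0.4,0],[1,0,0,0.3,0],[1,0,0,0,0]]'
```

```text
time_s: 6.92
tool_pos: [0.4851, -0.1165, 0.0872]
tool_rot: [180.0, 0.4, -174.0]
force: [1.7, -1.2, 0.7]
grip_width: 0.0863
grasp_force: 0.0
time_s: 7.92
tool_pos: [0.6113, -0.1868, 0.024]
tool_rot: [180.0, -0.1, -174.1]
force: [0.1, 0.1, -0.7]
grip_width: 0.0871
grasp_force: 0.0
```

```bash
python3 -m jog '[[1,0,0,0.1,0],[0.4,0,0,0,0],[0.4,0,0,0,0],[0.4,0,0,0,0],[0.4,0,0,0,0],[0.4,0,0,0,0],[0.4,0,0,0,0],[0.4,0,0,-0.5,0],[0.4,0,0,-0.7,0],[0.4,0,0,-0.8,0],[0.4,0,0,0,0],[0.4,0,0,0,0]]' 25
python3 -m jog '[[0.4,0,0,0,0],[0.4,0,0,0,0],[0.4,0,0,0,0]]'
python3 -m jog '[[0.4,0,0,0,0]]'
python3 -m jog '[[0.4,0,0,0,0]]'
```

```text
time_s: 8.92
tool_pos: [0.6134, -0.1877, 0.065]
tool_rot: [-179.9, 0.2, -174.1]
force: [0.7, 0.2, -1.2]
grip_width: 0.0595
grasp_force: 25.0
time_s: 9.17
tool_pos: [0.6115, -0.187, 0.0622]
tool_rot: [180.0, -0.1, -174.1]
force: [0.2, -0.5, -2.1]
grip_width: 0.0595
grasp_force: 25.0
time_s: 9.25
tool_pos: [0.6117, -0.1871, 0.0624]
tool_rot: [180.0, -0.1, -174.1]
force: [0.4, 0.1, -1.0]
grip_width: 0.0599
grasp_force: 25.0
time_s: 9.33
tool_pos: [0.6118, -0.1872, 0.0626]
tool_rot: [180.0, -0.1, -174.1]
force: [0.0, -0.7, -1.6]
grip_width: 0.0597
grasp_force: 25.0
```

```bash
python3 -m jog '[[0.4,0,0,0.8,0],[0.4,0,0,0.7,0],[0.4,0,0,0.3,0],[0.4,0,0,0.2,0],[0.4,0,0,0,0],[1,0,0,0,0],[1,0,0,0,0],[1,0,0,0,0],[1,0,0,-1,0],[1,0,0,-1,0.102],[1,0,0,-1,0.102],[1,0,0,0,0]]' 25
python3 -m jog '[[1,0.913,-0.597,0,0],[1,0.913,-0.597,0,0],[1,0.913,-0.597,0,0],[1,0.913,-0.597,0,0],[1,0.913,-0.597,0,0],[1,0.913,-0.597,0,0],[1,0.913,-0.597,0,0],[1,0.913,-0.597,0,0],[1,0.913,-0.597,0,0],[1,0.913,-0.597,0,0],[1,0,0,0.5,0],[1,0,0,0.5,0]]'
python3 -m jog '[[1,0,0,0.7,0],[1,0,0,0.7,0],[1,0,0,0.4,0],[1,0,0,0.25,0],[1,0,0,0,0]]'
```

```text
time_s: 10.33
tool_pos: [0.615, -0.1884, 0.0875]
tool_rot: [-179.9, 0.4, 176.6]
force: [0.0, -0.7, 1.1]
grip_width: 0.0862
grasp_force: 0.0
time_s: 11.33
tool_pos: [0.4227, -0.297, 0.063]
tool_rot: [-180.0, 0.1, 176.6]
force: [0.1, -0.6, -0.7]
grip_width: 0.0871
grasp_force: 0.0
time_s: 11.75
tool_pos: [0.4228, -0.2952, 0.0207]
tool_rot: [180.0, -0.1, 176.8]
force: [0.7, 0.4, 0.2]
grip_width: 0.087
grasp_force: 0.0
```

```bash
python3 -m jog '[[0.4,0,0,0,0],[0.4,0,0,0,0],[0.4,0,0,0,0],[0.4,0,0,0,0],[0.4,0,0,0,0],[0.4,0,0,0,0],[0.4,0,0,-0.4,0],[0.4,0,0,-0.6,0],[0.4,0,0,-1,0],[0.4,0,0,-1,0],[0.4,0,0,-1,0],[0.4,0,0,-1,0]]' 30
python3 -m jog '[[0.4,0,0,-1,0],[0.4,0,0,-1,0],[0.4,0,0,-1,0],[0.4,0,0,-0.5,0],[0.4,0,0,0,0],[0.4,0,0,0,0],[0.4,0,0,0,0]]'
python3 - <<'E'
from h import *
print(env.get_obs()["force"]);
c=read_camera("scene");cv2.imwrite("pics/s2.png",cv2.resize(c["color"][100:300,100:420,::-1],None,fx=2,fy=2))
print(env.get_obs()["force"],env.get_obs()["wrist_torque"])
E
```

```text
time_s: 12.75
tool_pos: [0.4223, -0.2962, 0.1235]
tool_rot: [180.0, -0.0, 176.7]
force: [1.4, -0.6, -3.9]
grip_width: 0.0593
grasp_force: 30.0
time_s: 13.33
tool_pos: [0.4222, -0.2956, 0.1909]
tool_rot: [179.9, -0.1, 176.7]
force: [-0.2, -0.1, -4.9]
grip_width: 0.0596
grasp_force: 30.0
[-0.23587652 -0.05314079 -4.92453446]
[ 0.17325724  0.06010945 -3.87470873] [ 0.06175185  0.14256277 -0.02444438]
```

View pics/s2.png

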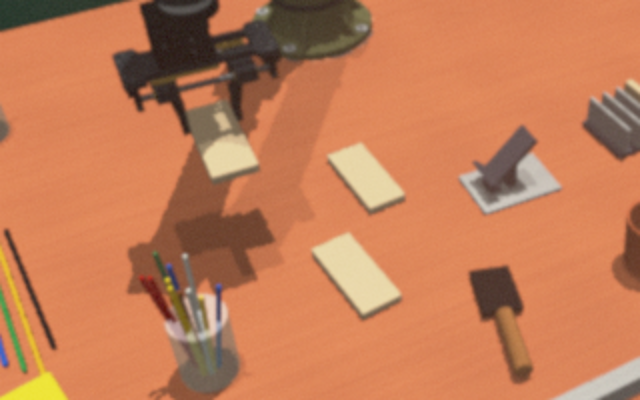

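```bash
cat >> h.py <<'E'
def tilt(zmin=0.035,rad=0.17,n="scene"):
    c,W=cloud(n);c=c.astype(int);t=np.asarray(env.get_obs()["tool_pos"])
    m=(c[...,0]>90)&(c[...,1]>0.8*c[...,0])&(c[...,2]>0.5*c[...,0])&(c[...,0]>c[...,2]+15)&(W[...,2]>zmin)&(np.linalg.norm(W-t,axis=-1)<rad)
    m=cv2.erode(m.astype(np.uint8),np.ones((3,3)))>0
    P=W[m];P=P[np.linalg.norm(P-np.median(P,0),axis=1)<.11]
    u,s,v=np.linalg.svd(P-P.mean(0),full_matrices=False)
    nn=v[2]*np.sign(v[2][2])
    print(n,len(P),"mean",(P.mean(0)*1000).round(),"normal",nn.round(3),"tilt",np.degrees(np.arccos(nn[2])).round(1),"rms",(s[2]/len(P)**.5*1000).round(1))
    print("long",v[0].round(3),"ext",(np.ptp((P-P.mean(0))@v.T,axis=0)*1000).round(),"zrange",np.percentile(P[:,2],[1,99]).round(4))
    return P
E
python3 -c "
from h import *
tilt();tilt(n='top')"
python3 -m jog '[[0.4,0,0,0,0],[0.4,0,0,0,0],[0.4,0,0,0,0]]' 20
python3 -c "
from h import *
tilt();tilt(n='top')"
python3 -m jog '[[0.4,0,0,0,0],[0.4,0,0,0,0],[0.4,0,0,0,0]]' 15
python3 -c "
from h import *
tilt();tilt(n='top')"
```

```text
scene 740 mean [ 472. -301.  179.] normal [0.049 0.002 0.999] tilt 2.8 rms 1.7
long [ 0.997 -0.058 -0.049] ext [135.  54.  14.] zrange [0.1708 0.1833]
top 482 mean [ 497. -298.  180.] normal [ 0.042 -0.002  0.999] tilt 2.4 rms 1.8
long [-0.997  0.062  0.042] ext [107.  55.  10.] zrange [0.1758 0.1849]
time_s: 13.73
tool_pos: [0.423, -0.2961, 0.1918]
tool_rot: [180.0, -0.0, 176.7]
force: [0.1, 0.3, -4.6]
grip_width: 0.0596
grasp_force: 20.0
scene 979 mean [ 458. -300.  156.] normal [ 0.558 -0.017  0.83 ] tilt 33.9 rms 2.2
long [ 0.828 -0.057 -0.558] ext [134.  53.  16.] zrange [0.1202 0.193 ]
top 148 mean [ 487. -298.  124.] normal [ 0.691 -0.034  0.722] tilt 43.8 rms 1.4
long [-0.712  0.139  0.688] ext [114.  48.   8.] zrange [0.109  0.1829]
time_s: 14.08
tool_pos: [0.4231, -0.2961, 0.1922]
tool_rot: [180.0, 0.0, 176.7]
force: [-0.1, 0.7, -5.1]
grip_width: 0.0596
grasp_force: 15.0
scene 928 mean [ 435. -299.  143.] normal [ 0.927 -0.041  0.373] tilt 68.1 rms 2.3
long [ 0.37  -0.053 -0.927] ext [134.  52.  15.] zrange [0.0816 0.2006]
  return _methods._mean(a, axis=axis, dtype=dtype,
  ret = um.true_divide(
h.py:13: RuntimeWarning: Mean of empty slice.
  u,s,v=np.linalg.svd(P-P.mean(0),full_matrices=False)
Traceback (most recent call last):
  File "h.py", line 14, in tilt
    nn=v[2]*np.sign(v[2][2])
       ~^^^
IndexError: index 2 is out of bounds for axis 0 with size 0
```

```bash
python3 -m jog '[[0.4,0,0,0,0.15],[0.4,0,0,0,0.15],[0.4,0,0,0,0.15],[0.4,0,0,0,0.15],[0.4,0,0,0,0.15],[0.4,0,0,0,0.15],[0.4,0,0,0,0.15],[0.4,0,0,0,0.15],[0.4,0,0,0,0.15],[0.4,0,0,0,0.15],[0.4,0,0,0,0.15],[0.4,0,0,0,0.15]]' 35
python3 -m jog '[[0.4,0,0,0,0.15],[0.4,0.5,0.3,0,0],[0.4,1,0.3,0,0],[0.4,1,0.3,0,0],[0.4,1,0.3,0,0],[0.4,1,0.3,0,0],[0.4,1,0.3,0,0],[0.4,1,0.3,0,0],[0.4,1,0.3,0,0],[0.4,1,0.3,0,0],[0.4,1,0.3,0,0],[0.4,1,0.3,0,0]]'
python3 -m jog '[[0.4,1,0.4,0,0],[0.4,1,0.4,0,0],[0.4,1,0.4,0,0],[0.4,1,0.4,0,0],[0.4,1,0.4,0,0],[0.4,1,0.3,0,0],[0.4,1,0.3,0,0],[0.4,0.7,0,0,0],[0.4,0.5,0,0,0],[0.4,0,0,0,0],[0.4,0,0,0,0]]'
python3 -c "
from h import *
P=tilt(n='scene')
"
```

```text
time_s: 15.18
tool_pos: [0.4233, -0.2961, 0.1923]
tool_rot: [180.0, 0.0, 95.4]
force: [-0.6, -0.5, -4.8]
grip_width: 0.0596
grasp_force: 35.0
time_s: 16.18
tool_pos: [0.4932, -0.0851, 0.1923]
tool_rot: [180.0, -0.0, 89.3]
force: [0.4, -0.4, -3.9]
grip_width: 0.0596
grasp_force: 35.0
time_s: 17.1
tool_pos: [0.5474, 0.0761, 0.192]
tool_rot: [-180.0, 0.0, 89.1]
force: [-0.0, -1.3, -4.5]
grip_width: 0.0593
grasp_force: 35.0
scene 467 mean [553.  56. 126.] normal [-0.057 -0.948  0.313] tilt 71.8 rms 6.5
long [ 0.159 -0.318 -0.935] ext [134.  69.  57.] zrange [0.058  0.1837]
```

```bash
python3 -m jog '[[0.4,0.4,0,0.3,0],[0.4,0,0,0.4,0],[0.4,0,0,0.4,0],[0.4,0,0,0.25,0],[0.4,0,0,0,0],[0.4,0,0,0,0]]' 35
python3 -m jog '[[0.4,0,0,0,0],[0.4,0.2,0,0.23,0],[0.4,0.2,0,0.23,0],[0.4,0.25,0,0.29,0],[0.4,0.2,0,0.2,0],[0.4,0.2,0,0.2,0],[0.4,0,0,0,0]]' 11
python3 -c "
from h import *
P=tilt(n='scene',zmin=.05)
P=tilt(n='top',zmin=.05)
"
```

```text
time_s: 17.65
tool_pos: [0.5474, 0.0832, 0.1644]
tool_rot: [-179.9, 0.0, 89.0]
force: [0.0, 0.1, -4.3]
grip_width: 0.0594
grasp_force: 35.0
time_s: 18.23
tool_pos: [0.5504, 0.1103, 0.1442]
tool_rot: [179.6, -0.4, 89.2]
force: [1.3, 6.1, 5.1]
grip_width: 0.0593
grasp_force: 11.0
scene 431 mean [555.  84.  92.] normal [ 0.006 -0.821  0.572] tilt 55.1 rms 2.2
long [ 0.143 -0.565 -0.813] ext [105.  62.  17.] zrange [0.0549 0.1346]
  return _methods._mean(a, axis=axis, dtype=dtype,
  ret = um.true_divide(
h.py:13: RuntimeWarning: Mean of empty slice.
  u,s,v=np.linalg.svd(P-P.mean(0),full_matrices=False)
Traceback (most recent call last):
  File "h.py", line 14, in tilt
    nn=v[2]*np.sign(v[2][2])
       ~^^^
IndexError: index 2 is out of bounds for axis 0 with size 0
```

```bash
python3 -m jog '[[0.4,0.2,0,0,0],[0.4,0.2,0,0.1,0],[0.4,0.1,0,0.1,0],[0.4,0.1,0,0.1,0],[0.4,0,0,0,0],[0.4,0,0,0,0]]' 9
python3 -c "
from h import *
P=tilt(n='scene',zmin=.05)
"
```

```text
time_s: 18.83
tool_pos: [0.5494, 0.1192, 0.1368]
tool_rot: [179.8, -0.2, 89.1]
force: [2.4, 4.8, 3.2]
grip_width: 0.06
grasp_force: 9.0
scene 421 mean [553.  90.  89.] normal [-0.013 -0.758  0.652] tilt 49.3 rms 2.0
long [ 0.142 -0.647 -0.749] ext [104.  62.  13.] zrange [0.0544 0.1285]
```

```bash
python3 -m jog '[[0.4,0.15,0,0.1,0],[0.4,0.1,0,0.15,0],[0.4,0,0,0.1,0],[0.4,0,0,0,0],[0.7,0,0,0,0],[0.8,0,0,0,0],[1,0,0,0,0],[1,0,0,0,0],[1,0,0,0,0],[1,0,0,0,0],[1,0,0,0,0],[1,0,0,0,0]]' 6
python3 -c "
from h import *
P=tilt(n='scene',zmin=.05)
"
```

```text
time_s: 19.88
tool_pos: [0.5483, 0.1216, 0.1291]
tool_rot: [-180.0, 0.0, 89.0]
force: [-0.7, -0.5, 0.1]
grip_width: 0.0865
grasp_force: 0.0
scene 411 mean [555.  92.  85.] normal [-0.016 -0.706  0.708] tilt 44.9 rms 2.1
long [-0.056  0.708  0.704] ext [97. 57. 13.] zrange [0.0535 0.1189]
```

```bash
python3 -m jog '[[1,0,0,-0.3,0],[1,0,0,-0.7,0],[1,0,0,-1,0],[1,0,0,-1,0],[1,0,0,-1,0],[1,0,0,-1,-0.15],[1,0,0,0,-0.15],[1,0,0,0,-0.15],[1,0,0,0,-0.15],[1,0,0,0,-0.15],[1,0,0,0,-0.15],[1,0,0,0,-0.15]]'
python3 -m jog '[[1,0,0,0,-0.15],[1,0,0,0,-0.15],[1,0,0,0,-0.15],[1,0,0,0,-0.15],[1,0,0,0,-0.15],[1,0,0,0,-0.15],[1,0,0,0,0]]'
python3 - <<'E'
from h import *
P=tilt(n='scene',zmin=.05)
c=read_camera("scene");cv2.imwrite("pics/s3.png",cv2.resize(c["color"][110:260,260:480,::-1],None,fx=3,fy=3))
c=read_camera("wrist");cv2.imwrite("pics/w3.png",c["color"][...,::-1])
E
```

```text
time_s: 20.93
tool_pos: [0.5485, 0.1217, 0.2298]
tool_rot: [180.0, 0.0, 136.6]
force: [0.0, -0.0, 0.4]
grip_width: 0.0867
grasp_force: 0.0
time_s: 21.52
tool_pos: [0.5485, 0.1217, 0.2297]
tool_rot: [180.0, 0.0, 176.9]
force: [0.4, -0.9, -1.0]
grip_width: 0.087
grasp_force: 0.0
scene 428 mean [554. 110. 103.] normal [-0.03  -0.703  0.711] tilt 44.7 rms 2.1
long [-0.02   0.711  0.702] ext [93. 58. 14.] zrange [0.0703 0.1339]
```

View pics/s3.png

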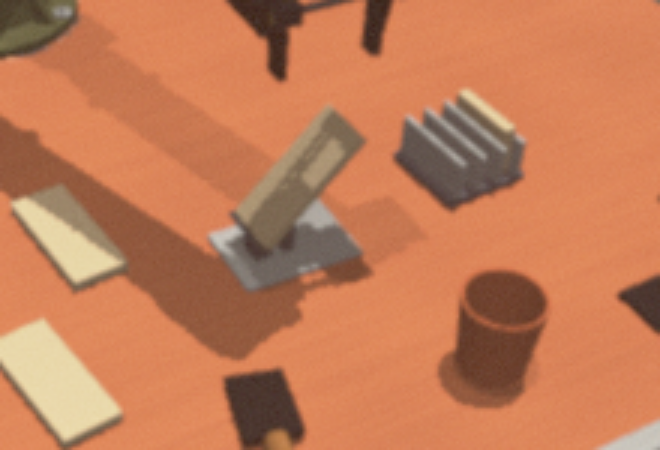

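View pics/w3.png

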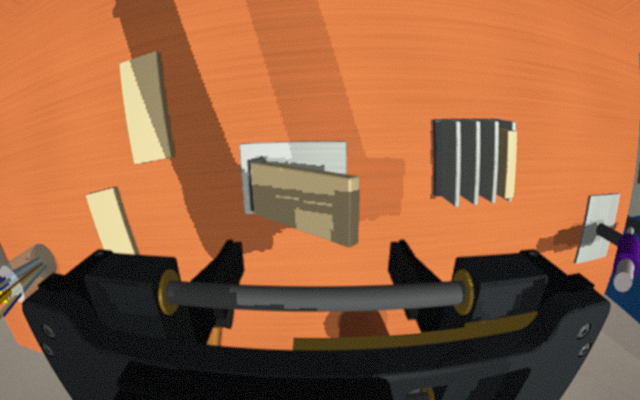

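```bash
cat >> h.py <<'E'
from scipy.spatial.transform import Rotation as Ro
def wcloud():
    o=env.get_obs();c=read_camera("wrist");z=c["range_z"];K=c["mtx"];v,u=np.mgrid[:400,:640]
    a,b=(u-K[0,2])/K[0,0],(v-K[1,2])/K[1,1];th=np.hypot(a,b)+1e-9;k=np.tan(th)/th*z
    P=np.stack([a*k,b*k,z],-1);T=c["T_tool_cam"];P=P@T[:3,:3].T+T[:3,3]
    W=P@Ro.from_euler("xyz",o["tool_rot"],degrees=True).as_matrix().T+o["tool_pos"];W[z==0]=np.nan
    return c["color"],W
E
python3 - <<'E'
from h import *
c,W=wcloud();Z=W[...,2]
def near(x0,x1,y0,y1,z0,z1): return W[(W[...,0]>x0)&(W[...,0]<x1)&(W[...,1]>y0)&(W[...,1]<y1)&(Z>z0)&(Z<z1)]
print("bench",np.nanmedian(Z[20:60,400:440]))
P=near(.49,.61,.02,.17,.06,.16);print("slab",len(P),(np.percentile(P,[1,50,99],axis=0)*1000).round(1).tolist())
Q=P[P[:,2]>.125];print("top end",(np.percentile(Q,[2,98],axis=0)*1000).round(1).tolist())
R=near(.46,.6,.26,.39,.045,.062);print("div tops",len(R))
h,e=np.histogram(R[:,1]*1000,bins=np.arange(266,386,3));print(list(zip(e.astype(int).tolist(),h.tolist())))
r=cv2.minAreaRect((R[:,:2]*1000).astype(np.float32));print(r)
R2=near(.46,.6,.26,.39,.063,.08);print("tile",cv2.minAreaRect((R2[:,:2]*1000).astype(np.float32)))
# slope of each divider
for y0 in (284,310,336):
  for dd in (0,): 
    D=R[np.abs(R[:,1]*1000-y0)<8]; 
    if len(D)>20: print(y0,len(D),"y=%.1f slope %.4f"%tuple(np.polyfit((D[:,0]-.53),D[:,1]*1000,1)[::-1]),(np.percentile(D[:,0],[1,99])*1000).round(1))
B=near(.46,.6,.26,.39,.006,.062);print("rack all",cv2.minAreaRect((B[:,:2]*1000).astype(np.float32)))
t,Wt=cloud("top");m=(Wt[...,0]>.46)&(Wt[...,0]<.6)&(Wt[...,1]>.26)&(Wt[...,1]<.39)&(Wt[...,2]>.005)
print("top rack all",cv2.minAreaRect((Wt[m][:,:2]*1000).astype(np.float32)))
E
```

```text
bench -0.0006681768259481635
slab 6105 [[519.8, 70.0, 61.8], [547.0, 122.3, 112.3], [578.6, 157.7, 139.6]]
top end [[521.2, 134.5, 125.4], [578.3, 158.0, 139.8]]
div tops 2328
[(266, 0), (269, 0), (272, 0), (275, 0), (278, 78), (281, 354), (284, 163), (287, 23), (290, 0), (293, 0), (296, 0), (299, 0), (302, 0), (305, 223), (308, 295), (311, 103), (314, 5), (317, 0), (320, 0), (323, 0), (326, 0), (329, 19), (332, 341), (335, 185), (338, 69), (341, 350), (344, 36), (347, 1), (350, 0), (353, 0), (356, 33), (359, 27), (362, 21), (365, 2), (368, 0), (371, 0), (374, 0), (377, 0), (380, 0)]
((529.5392456054688, 322.7223815917969), (100.33899688720703, 84.97277069091797), 1.3389993906021118)
tile ((529.1821899414062, 349.12200927734375), (80.91796112060547, 16.198131561279297), 2.1881346702575684)
284 618 y=283.2 slope 31.8364 [482.5 578.7]
310 626 y=309.0 slope 28.9481 [481.  578.3]
336 964 y=337.8 slope 22.2217 [481.1 577. ]
rack all ((529.5956420898438, 322.0282897949219), (100.70403289794922, 98.87845611572266), 1.3207496404647827)
top rack all ((529.6947631835938, 364.9644775390625), (138.67332458496094, 54.1225471496582), 13.968405723571777)
```

```bash
python3 -m jog '[[1,-0.03,0.92,0,-0.02],[1,0,0,1,0],[1,0,0,1,0],[1,0,0,1,0],[1,0,0,1,0],[1,0,0,0.7,0],[1,0,0,0.4,0],[1,0,0,0.08,0],[1,0,0,0,0]]' 5
python3 -m jog '[[0.2,0,0,0,0],[0.2,0,0,0,0],[0.2,0,0,0,0],[0.2,0,0,0,0],[0.2,0,0,0,0]]' 5
```

```text
time_s: 22.52
tool_pos: [0.5501, 0.1407, 0.1255]
tool_rot: [-180.0, -0.0, 177.7]
force: [-1.0, -0.8, 0.6]
grip_width: 0.0865
grasp_force: 0.0
time_s: 22.93
tool_pos: [0.5504, 0.1402, 0.1261]
tool_rot: [180.0, 0.1, 177.6]
force: [-0.2, 0.8, -1.0]
grip_width: 0.0613
grasp_force: 0.0
```

```bash
python3 -m jog '[[0.2,0,0,0,0],[0.2,0,0,0,0],[0.2,0,0,0,0],[0.2,0,0,0,0],[0.2,0,0,0,0]]' 5
python3 -c "
from h import *
P=tilt(n='scene',zmin=.05)
"
```

```text
time_s: 23.35
tool_pos: [0.5501, 0.1378, 0.1256]
tool_rot: [-179.8, -0.0, 177.6]
force: [-1.8, -5.3, 3.0]
grip_width: 0.0424
grasp_force: 4.3
scene 486 mean [558.  99.  92.] normal [-0.03  -0.694  0.719] tilt 44.0 rms 2.0
long [0.06  0.717 0.695] ext [125.  57.  13.] zrange [0.0519 0.1373]
```

```bash
python3 -m jog '[[0.15,0,-0.3,-0.25,0],[0.15,0,-0.3,-0.25,0],[0.15,0,-0.3,-0.23,0],[0.15,0,-0.3,-0.22,0],[0.15,0,0,0,0],[0.15,0,0,0,0]]' 5
python3 -c "
from h import *
P=tilt(n='scene',zmin=.05)
"
```

```text
time_s: 23.9
tool_pos: [0.5503, 0.1164, 0.1466]
tool_rot: [179.9, 0.2, 177.6]
force: [1.5, 3.3, 6.2]
grip_width: 0.03
grasp_force: 6.3
scene 458 mean [558.  84. 102.] normal [-0.008 -0.86   0.51 ] tilt 59.3 rms 2.0
long [0.117 0.506 0.855] ext [128.  57.  13.] zrange [0.054  0.1593]
```

```bash
python3 -m jog '[[0.15,0,-0.3,-0.2,0],[0.15,0,-0.35,-0.2,0],[0.15,0,-0.35,-0.17,0],[0.15,0,-0.35,-0.13,0],[0.15,0,0,0,0],[0.15,0,0,0,0]]' 5
python3 -c "
from h import *
P=tilt(n='scene',zmin=.05)
"
```

```text
time_s: 24.45
tool_pos: [0.5482, 0.0878, 0.1591]
tool_rot: [-180.0, 0.0, 177.5]
force: [0.2, 0.8, 4.9]
grip_width: 0.0215
grasp_force: 5.6
scene 381 mean [561.  67. 109.] normal [ 0.021 -0.964  0.265] tilt 74.6 rms 2.2
long [0.142 0.266 0.953] ext [127.  56.  12.] zrange [0.0581 0.1743]
```

Now continue to ~85°, squeeze, and lift.

```bash
python3 -m jog '[[0.1,0,-0.3,-0.1,0],[0.1,0,-0.3,-0.08,0],[0.1,0,-0.2,-0.05,0],[0.1,0,0,0,0],[0.1,0,0,0,0]]' 6
python3 -m jog '[[0.1,0,0,0,0],[0.1,0,0,-0.1,0],[0.1,0,0,0,0],[0.1,0,0,0,0],[0.1,0,0,0,0],[0.1,0,0,-0.3,0],[0.1,0,0,-0.5,0],[0.1,0,0,0,0]]' 30
python3 -c "
from h import *
P=tilt(n='scene',zmin=.05)
"
```

```text
time_s: 24.92
tool_pos: [0.5471, 0.0721, 0.1629]
tool_rot: [-180.0, -0.0, 177.6]
force: [1.1, -0.6, 1.5]
grip_width: 0.0174
grasp_force: 6.1
time_s: 25.58
tool_pos: [0.5476, 0.0748, 0.1822]
tool_rot: [179.8, 0.0, 177.7]
force: [0.8, 1.3, -3.6]
grip_width: 0.0139
grasp_force: 29.9
scene 230 mean [565.  67. 127.] normal [-0.044  0.999  0.014] tilt 89.2 rms 2.7
long [ 0.052 -0.012  0.999] ext [134.  53.  15.] zrange [0.065  0.1974]
```

```bash
python3 -m jog '[[0.1,0,0,-0.5,0],[0.1,0,0,-1,0],[0.1,0,0,-1,0],[0.1,0,0,-1,0],[0.1,0,0,-0.3,-0.087],[0.1,0.15,0.5,0,0],[0.1,0.2,0.9,0,0],[0.1,0.2,1,0,0],[0.1,0,1,0,0],[0.1,0,1,0,0],[0.1,0,1,0,0],[0.1,0,1,0,0]]' 40
python3 -m jog '[[0.1,0,1,0,0],[0.1,0,1,0,0],[0.1,0,1,0,0],[0.1,0,1,0,0],[0.1,0,1,0,0],[0.1,0,0.6,0,0],[0.1,0,0.4,0,0],[0.1,0,0,0,0],[0.1,0,0,0,0],[0.1,0,0,0,0]]'
python3 - <<'E'
from h import *
P=tilt(n='scene',zmin=.05)
c,W=wcloud();cv2.imwrite("pics/w5.png",c[...,::-1]);Z=W[...,2]
R=W[(W[...,0]>.46)&(W[...,0]<.6)&(W[...,1]>.26)&(W[...,1]<.39)&(Z>.045)&(Z<.062)]
for y0 in (283,309,335):
    D=R[np.abs(R[:,1]*1000-y0-30*(R[:,0]-.53))<6]
    if len(D)>20: print(y0,len(D),np.median(D[:,1]*1000-30*(D[:,0]-.53)).round(1),"slope",np.polyfit(D[:,0],D[:,1],1)[0].round(4),np.percentile(D[:,0],[1,99]).round(4))
print(env.get_obs()["tool_pos"].round(4),env.get_obs()["tool_rot"].round(2))
E
```

```text
time_s: 26.63
tool_pos: [0.5313, 0.2031, 0.2561]
tool_rot: [180.0, -0.1, -178.5]
force: [0.1, 0.1, -4.6]
grip_width: 0.0134
grasp_force: 39.9
time_s: 27.47
tool_pos: [0.53, 0.319, 0.2571]
tool_rot: [-179.9, 0.0, -178.6]
force: [0.8, -0.8, -4.4]
grip_width: 0.0139
grasp_force: 39.9
scene 244 mean [542. 311. 208.] normal [ 0.031 -1.     0.007] tilt 89.6 rms 1.7
long [0.177 0.013 0.984] ext [134.  60.  10.] zrange [0.1438 0.2718]
283 478 285.0 slope 0.03 [0.4822 0.5788]
309 228 310.2 slope 0.0072 [0.4801 0.526 ]
335 414 336.2 slope 0.0376 [0.4799 0.5761]
[0.5302 0.3191 0.2573] [-1.7997e+02  2.0000e-02 -1.7859e+02]
```

View pics/w5.png

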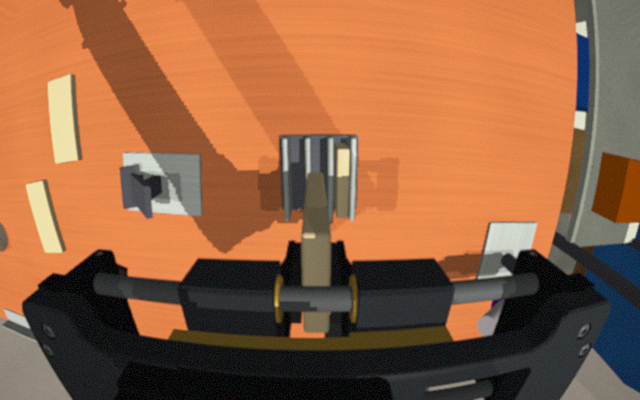

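Run:
```python
from h import *
c,W=wcloud();Z=W[...,2];u=np.mgrid[:400,:640][1]
m=(W[...,0]>.46)&(W[...,0]<.6)&(W[...,1]>.28)&(W[...,1]<.36)&(Z>.10)&(Z<.23)
for a,b in((.11,.14),(.14,.17),(.17,.2)):
    q=W[m&(Z>a)&(Z<b)]
    if len(q)>10: print(a,len(q),"x",np.percentile(q[:,0],[2,50,98]).round(4),"y",np.percentile(q[:,1],[1,50,99]).round(4),"z",q[:,2].min().round(4))
P=tilt(zmin=.1)
r=cv2.minAreaRect((P[:,[0,2]]*1000).astype(np.float32));print(r)
D=W[(W[...,0]>.48)&(W[...,0]<.52)&(Z>.048)&(Z<.06)&(W[...,1]>.27)&(W[...,1]<.35)]
h,e=np.histogram(D[:,1]*1000,np.arange(276,346,2));print(list(zip(e.astype(int).tolist(),h.tolist())))
```

```text
0.11 12 x [0.5025 0.5027 0.5032] y [0.3127 0.3182 0.3237] z 0.1374
0.14 136 x [0.5022 0.503  0.5047] y [0.3115 0.3187 0.3259] z 0.14
0.17 191 x [0.5022 0.5029 0.5041] y [0.3119 0.3188 0.3257] z 0.1704
scene 283 mean [542. 311. 205.] normal [ 0.019 -1.     0.012] tilt 89.3 rms 1.7
long [-0.131 -0.014 -0.991] ext [134.  60.  11.] zrange [0.1457 0.2715]
((536.9115600585938, 208.38119506835938), (130.3568115234375, 53.17722702026367), 88.7277603149414)
[(276, 0), (278, 0), (280, 28), (282, 62), (284, 66), (286, 31), (288, 0), (290, 0), (292, 0), (294, 0), (296, 0), (298, 0), (300, 0), (302, 0), (304, 0), (306, 39), (308, 65), (310, 68), (312, 12), (314, 0), (316, 0), (318, 0), (320, 0), (322, 0), (324, 0), (326, 0), (328, 0), (330, 0), (332, 46), (334, 61), (336, 57), (338, 10), (340, 8), (342, 16)]
```

```bash
python3 -m jog '[[0.1,0.17,0.18,0.2,0],[0.1,0,0,0.6,0],[0.1,0,0,0.8,0],[0.1,0,0,0.8,0],[0.1,0,0,0.8,0],[0.1,0,0,0.4,0],[0.1,0,0,0,0],[0.1,0,0,0,0]]' 40
python3 - <<'E'
from h import *
c,W=wcloud();Z=W[...,2]
for a,b in((.06,.08),(.08,.11),(.11,.14)):
    q=W[(W[...,0]>.46)&(W[...,0]<.6)&(W[...,1]>.30)&(W[...,1]<.34)&(Z>a)&(Z<b)]
    if len(q)>10: print(a,len(q),"x",np.percentile(q[:,0],[2,50,98]).round(4),"y",np.percentile(q[:,1],[1,50,99]).round(4),"z",q[:,2].min().round(4))
D=W[(W[...,0]>.48)&(W[...,0]<.52)&(Z>.048)&(Z<.06)&(W[...,1]>.27)&(W[...,1]<.35)]
h,e=np.histogram(D[:,1]*1000,np.arange(276,346,2));print(list(zip(e.astype(int).tolist(),h.tolist())))
E
```

```text
time_s: 28.33
tool_pos: [0.5257, 0.3242, 0.1846]
tool_rot: [-180.0, -0.1, -178.4]
force: [-0.1, -0.1, -4.2]
grip_width: 0.0136
grasp_force: 39.9
0.06 60 x [0.4977 0.4985 0.4994] y [0.3177 0.3237 0.3298] z 0.0638
0.08 158 x [0.4978 0.4983 0.5002] y [0.3166 0.3238 0.331 ] z 0.0801
0.11 236 x [0.4976 0.4982 0.4993] y [0.3172 0.3239 0.3307] z 0.11
[(276, 0), (278, 0), (280, 44), (282, 84), (284, 85), (286, 71), (288, 0), (290, 0), (292, 0), (294, 0), (296, 0), (298, 0), (300, 0), (302, 0), (304, 0), (306, 37), (308, 96), (310, 102), (312, 61), (314, 0), (316, 0), (318, 0), (320, 0), (322, 0), (324, 0), (326, 0), (328, 0), (330, 0), (332, 68), (334, 101), (336, 96), (338, 31), (340, 16), (342, 29)]
```

```bash
python3 -m jog '[[0.1,-0.1,-0.04,0.2,0],[0.1,0,0,0.4,0],[0.1,0,0,0.4,0],[0.1,0,0,0.4,0],[0.1,0,0,0,0]]' 30
python3 -m jog '[[0.1,0,0,0.4,0],[0.1,0,0,0.3,0],[0.1,0,0,0.2,0],[0.1,0,0,0,0]]'
```

```text
time_s: 28.8
tool_pos: [0.5268, 0.3227, 0.1545]
tool_rot: [-179.9, -0.2, -178.4]
force: [-0.7, 0.1, -5.1]
grip_width: 0.0141
grasp_force: 29.9
time_s: 29.13
tool_pos: [0.5274, 0.3231, 0.1377]
tool_rot: [-179.9, -0.1, -178.4]
force: [-0.8, 0.1, -4.6]
grip_width: 0.0138
grasp_force: 29.9
```

```bash
python3 -m jog '[[0.1,0,0,0.15,0],[0.1,0,0,0.1,0],[0.1,0,0,0,0],[0.1,0,0,0,0]]' 20
python3 -m jog '[[0.1,0,0,0.1,0],[0.1,0,0,0.05,0],[0.1,0,0,0,0],[0.1,0,0,0,0]]' 12
python3 -m jog '[[0.1,0,0,0.1,0],[0.1,0,0,0,0],[0.1,0,0,0,0]]' 8
```

```text
time_s: 29.47
tool_pos: [0.5282, 0.3236, 0.1344]
tool_rot: [180.0, 0.0, -178.4]
force: [-0.2, -0.1, -4.2]
grip_width: 0.0136
grasp_force: 20.0
time_s: 29.8
tool_pos: [0.529, 0.324, 0.1341]
tool_rot: [179.9, 0.1, -178.4]
force: [-2.4, -2.1, 6.9]
grip_width: 0.0142
grasp_force: 12.0
time_s: 30.05
tool_pos: [0.5296, 0.3243, 0.1327]
tool_rot: [179.9, 0.2, -178.4]
force: [-1.6, -1.8, 8.2]
grip_width: 0.014
grasp_force: 8.0
```

```bash
python3 -m jog '[[0.25,0,0,0,0],[0.4,0,0,0,0],[0.6,0,0,0,0],[0.7,0,0,0,0],[0.7,0,0,-0.3,0],[0.7,0,0,-0.6,0],[0.7,0,0,-1,0],[0.7,0,0,-1,0],[0.7,0,0,-1,0],[0.7,0,0,-1,0],[0.7,0,0,-0.5,0],[0.7,0,0,0,0]]'
python3 - <<'E'
from h import *
c,W=wcloud();Z=W[...,2]
for a,b in((.06,.10),(.10,.14),(.143,.17)):
    q=W[(W[...,0]>.46)&(W[...,0]<.6)&(W[...,1]>.30)&(W[...,1]<.345)&(Z>a)&(Z<b)]
    if len(q)>10: print(a,len(q),"x",np.percentile(q[:,0],[2,50,98]).round(4),"y",np.percentile(q[:,1],[1,50,99]).round(4),"z",np.percentile(q[:,2],[2,50,98]).round(4))
c=read_camera("scene");cv2.imwrite("pics/s6.png",cv2.resize(c["color"][80:310,190:480,::-1],None,fx=2.5,fy=2.5))
E
```

```text
time_s: 31.05
tool_pos: [0.5295, 0.3244, 0.2411]
tool_rot: [179.8, 0.3, -178.4]
force: [0.0, 0.7, 0.7]
grip_width: 0.0608
grasp_force: 0.0
0.06 281 x [0.4898 0.5033 0.5643] y [0.3176 0.3431 0.345 ] z [0.0617 0.0692 0.0994]
0.1 146 x [0.5003 0.501  0.5027] y [0.3163 0.3235 0.3298] z [0.1014 0.1218 0.1377]
0.143 1204 x [0.5014 0.5267 0.5586] y [0.3167 0.3239 0.331 ] z [0.1466 0.149  0.1505]
```

View pics/s6.png

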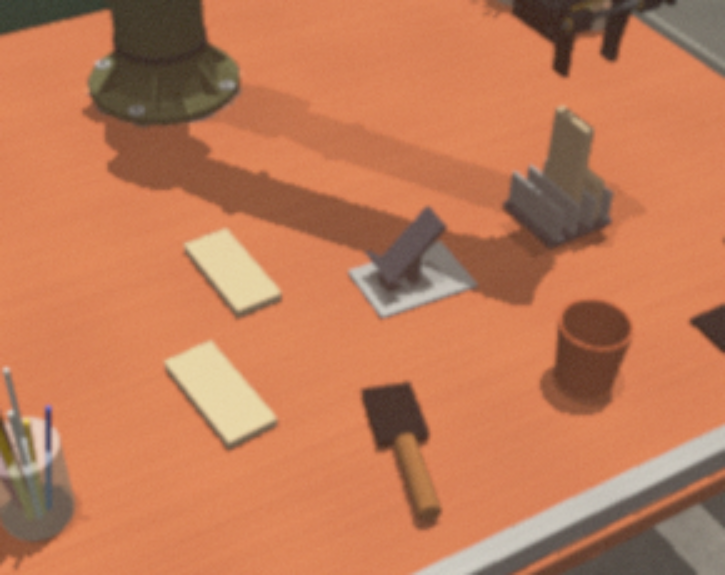

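The picture shows the heavy shelf standing upright in the middle slot at (570,160). Its top is level at 149 mm (expected 150) and its centre is at about (531, 324) mm. Both light shelves lie flat, and the bystanders and the empty rest look undisturbed.

```bash
python3 -m jog '[[0.7,0,0,-0.5,0],[0.7,0,0,0,0],[0.7,0,0,0,0],[0.7,0,0,0,0]]'
python3 -c "
from cell import env
print(env.sign_off())"
```

```text
time_s: 31.48
tool_pos: [0.5279, 0.3234, 0.2466]
tool_rot: [-180.0, -0.0, -178.4]
force: [-0.8, 0.5, -0.7]
grip_width: 0.0608
grasp_force: 0.0
the job is handed in; nothing more can be done
None
```

The job is handed in at 31.5 s of robot time, verdict not shown: the heavy shelf (the third one lifted) was laid on the rest and let go, then lifted off by its upper end and lowered upright onto the floor of the rack's middle slot, with the two light shelves flat on the bench and the jar, pot and paddle undisturbed in the last picture.

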